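Unlock the contact grill and hold its lid half open

ROBOT

A 6-joint arm with a two-finger parallel gripper is mounted at the origin on the work surface; the furniture and walls round the work are solid. World frame = base frame: x ahead of the robot, y to its left, z up, the work surface at z = 0. Lengths are in m, angles in rad, forces in N, time in s.
With the tool pointing down it reaches from about 0.25 to 0.85 m from the base axis. Payload 12.5 kg.
Tool frame: the origin (TCP) lies at the very end of the fingers, on their centre line; the grasp point (between the pads) lies 19 mm behind it; z points along the fingers, y is the line along which they close (so a half turn about z gives the same grasp; the last joint's range is limited). The gripper opens to 93 mm and grips with 3 to 60 N. Pads are 15 mm wide; open, the fingers measure 128 mm over their backs; the gripper's body (75 mm by 188 mm) begins 65 mm behind the grasp point.
Start: joints at [-1.283, 0.351, 1.652, -0, 1.139, -0.085], TCP at [0.2, -0.512, 0.219] pointing down, gripper open.
Joint ranges: [-2.75, 2.75], [-0.79, 2.1], [0.01, 2.65], [-1.57, 4.71], [0.07, 3.14], [-2.87, 2.87]. Speed limits (rad/s): [2.22, 2.22, 2.79, 3.14, 3.14, 3.14].

INTERFACE

Orientations are given as [roll, pitch, yaw] about the fixed x, y, z axes, in that order (R = Rz(yaw) Ry(pitch) Rx(roll)).
In Python, from workcell import read_state, vision, workorder, spot_in, trace, tip_of gives the robot as it stands.
- The arm moves only by the shell command python3 -m crank 'ROWS'. ROWS is JSON, a list that holds one entry, the list of rows, each a list of 5 numbers: the opening, from -1 (shut) to 1 (fully open), then the shift along the tool's x, y, z in cm, then the turn about the tool's z in rad. A call has 1 to 20 rows; each row is the pose to reach, as a shift and turn from the pose commanded when the call began, along the tool's axes at that moment; what a row does not reach only later rows make up. A row lasts 1/12 s, in which the tool goes at most 41.7 mm and 7.16 degrees, less where a joint would pass 70% of its speed; a pose out of reach is approached as far as the arm can. A call with a gripper value outside its range is refused whole. The fingers move at their own pace and stop on an object; the grip force is fixed at half the most. Time passes only in rows, so rows that repeat a pose let the fingers close. It gives the time, the measured TCP pose, the force, the opening and the grip force at its end, in the units of the state.
- read_state(): the state, without advancing time (a new reading comes with each control period).
- vision.capture(name): name is "scene" or "top"; returns a dict with "frame" (420x560x3 uint8, red, green, blue), "range_z" (420x560 float32, m along the optical axis (not along the pixel's ray), 0 where there is no reading), "K" (3x3 intrinsics, pixels), "k1" (the pictures are not rectified: a ray, as slopes to the right and down, at radius r is drawn at 1 + k1 r^2 times it, then the intrinsics apply), "xyz" and "orientation" of the camera in the world. Camera axes: x right, y down, z forward; pixel columns grow to the right and rows downward; lengths in m; the calibration is good to about 2 mm. A picture is of the moment at which its call begins.
- workorder.sign_off(): hands the job in; it is judged then, once.
Trained networks look in a picture, given as the dict that the camera call returned (one of the last four; its "shot" number tells which), for a name from the list of things; names that differ only in an ending like _2 or _b are one class to them, and where a whole thing is asked for, a point or a joint stands for the part that bears it (a point fixed in the world has none). Each returns a list of dicts, best first, with "score" (0 to 1); they miss things now and then, are a little off and sometimes report something else, mostly with a low value. They report only what shows in the picture. A call takes as long as a camera call.
- spot_in(picture, name): "xyz" ([x, y, z] in m, in the coordinates of the camera as it stood for that picture, good to about 4 mm: the middle of the surface that is visible of it).
- trace(picture, name): "region" (420x560 bool, what is visible of it).
- tip_of(picture, name): "xyz" ([x, y, z] in m, in the coordinates of the camera as it stood for that picture, good to about 4 mm: a listed point, or the origin of a listed thing).
The state is a dict: "clock": time; "joint_pos": joint angles; "joint_vel": joint speeds; "joint_torque": joint torques, N m; "eef_pos": TCP position; "tool_rot": TCP orientation; "contact_force": force on the tool from outside, world axes, zero at the start; "wrist_torque": the same for the moment, N m; "opening": finger opening in m; "gripper_force": force on a finger pad.
Only numpy, scipy, OpenCV 4.12 (cv2) and the standard library are available. Lean on these libraries where they do the work, as an engineer would, in place of code of your own. Each camera call takes 0.05 s, during which the arm holds its last target. There are 200 camera calls.

TASK

Enter the child-lock code on the contact grill by pressing its keys right down one at a time, letting each come back up before the next: first the round key, then the square one, then the bar-shaped one. Then lift the lid by its bar handle and hold it 45 degrees open, ready for bread to be laid in; the lid would fall shut, so finish while still holding the handle, with the lid still. Leave the things standing round the grill where they are.

Things in the scene. Friction and masses are not known exactly. Their poses are not given: they have to be found in the camera images.
- grill: contact grill, fixed on the worktop: black body 180 x 285 x 63 mm (deep, wide, high), steel lid 170 x 196 x 30 mm (flat top 106 mm above the worktop when shut) and, beside the lid at the right (-y), a metal panel with three black keys in a row from front to back. Origin: centre of the underside; x to its rear (hinge side), y to its left, z up.
- grill_hinge (a point): middle of the lid's hinge axis, 82 mm behind the grill's origin, 40 mm to its left, 76 mm above the worktop; the axis is level, along the grill's y. From it the handle bar's centre lies 218 mm forward and 13 mm up with the lid shut; with the lid 45 degrees open, 145 mm forward and 163 mm up.
- grill_lid (a joint): opening angle of the lid, rad: 0 shut, 0.785 = 45 degrees, stop at 1.75; it grows as the front edge with the handle rises. No catch, no friction: the lid, about 0.5 kg, falls shut when let go.
- grill_handle (a point): the lid's handle: black round bar 15 mm thick, 164 mm long, parallel to the lid's front edge and fixed to it by an arm at each end (136 mm between the arms). Origin: the bar's centre, 38 mm in front of the lid's face (clear slot of 30 mm, open above and below), 136 mm in front of the grill's origin, 40 mm to its left, 89 mm above the worktop when shut; y along the bar.
- round_key_top (a point): centre of the top of the round key, 30 mm in diameter, in the row on the panel; any of the three may be front, middle or rear, 50 mm apart. Unpressed, its top is 81 mm above the worktop, 12 mm above its surround.
- round_key (a joint): how far the round key is pressed down, m: 0 up, 0.006 fully down; it starts to give at 1.4 N, needs about 5 N at the bottom and springs back up
- square_key_top (a point): centre of the top of the square key, 27 x 27 mm, in the row on the panel; any of the three may be front, middle or rear, 50 mm apart. Unpressed, its top is 81 mm above the worktop, 12 mm above its surround.
- square_key (a joint): how far the square key is pressed down, m: 0 up, 0.006 fully down; it starts to give at 1.4 N, needs about 5 N at the bottom and springs back up
- bar_key_top (a point): centre of the top of the bar-shaped key, a narrow oblong 40 mm (along the grill's y) by 13 mm, in the row on the panel; any of the three may be front, middle or rear, 50 mm apart. Unpressed, its top is 81 mm above the worktop, 12 mm above its surround.
- bar_key (a joint): how far the bar key is pressed down, m: 0 up, 0.006 fully down; it starts to give at 1.4 N, needs about 5 N at the bottom and springs back up
- espresso_cup_mid (a point): bystander: small striped cup, 65 mm wide, 50 high, loose, standing near the grill; the point is its centre
- salt_shaker_mid (a point): bystander: glass shaker with a grey cap, 44 mm wide, 90 high, loose, standing near the grill; the point is its centre
- tumbler_c_mid (a point): bystander: glass tumbler, 81 mm wide, 93 high, loose, standing near the grill; the point is its centre
- spice_1_mid (a point): bystander: spice jar with a red cap, 45 mm wide, 106 high, loose, standing near the grill; the point is its centre
- coffee_pod_4_mid (a point): bystander: small dark coffee capsule, 37 mm wide, 28 high, loose, standing near the grill; the point is its centre

How it is judged:
On the way, in this order (a step that is already met when the one before it is completed fails the run):
1. the round key is pressed (over 4 mm of its 6 mm) with the other keys up and the lid shut (value of joint round_key above 0.004 m and value of joint each of square_key, bar_key below 0.0015 m and value of joint grill_lid below 0.05 rad), for 0.05 s.
2. the square key is pressed (over 4 mm of its 6 mm) with the other keys up and the lid shut (value of joint square_key above 0.004 m and value of joint each of round_key, bar_key below 0.0015 m and value of joint grill_lid below 0.05 rad), for 0.05 s.
3. the bar key is pressed (over 4 mm of its 6 mm) with the other keys up and the lid shut (value of joint bar_key above 0.004 m and value of joint each of round_key, square_key below 0.0015 m and value of joint grill_lid below 0.05 rad), for 0.05 s.
4. all keys are up and the lid is lifted by its handle (value of joint grill_lid above 0.2 rad and contact force between grill_lid_c0 and the fingers above 0.3 N and value of joint each of round_key, square_key, bar_key below 0.0015 m), for 0.1 s.
At the end, for the whole second after the job is handed in: the lid stands 45 degrees open (38 to 52), still (under 0.05 rad/s), with the fingers bearing on its handle (over 0.3 N), and all three keys are up (value of joint grill_lid between 0.663 and 0.908 rad and contact force between grill_lid_c0 and the fingers above 0.3 N and velocity of joint grill_lid between -0.05 and 0.05 rad/s and value of joint each of round_key, square_key, bar_key below 0.0015 m); the arm keeps its last pose, push and grip.
It fails at once if two keys are pressed at once (over 3 mm each) (value of joint each of round_key, square_key above 0.003 m or value of joint each of round_key, bar_key above 0.003 m or value of joint each of square_key, bar_key above 0.003 m).
It fails at once if a bystander is moved by more than 25 mm (distance of any of espresso_cup_mid, salt_shaker_mid, tumbler_c_mid, spice_1_mid, coffee_pod_4_mid from where it was at the start of the episode above 0.025 m).
It also fails if it takes over 58 s, if anything falls off the work surface, if the arm or the gripper's body presses on something with over 40 N, if the wrist force passes 120 N, or if a joint passes its speed limit or range.

## Working session

There is one attempt and no reset: what is moved stays moved. The work goes in short steps, Python scripts to look and compute and a shell command to move; the robot and the scene stay as the last step left them, time stands still between calls to the robot, and variables do not carry over. Pictures are saved under pics/ and viewed, at most 10 in all, crops included, and the job is handed in when it is done.

```bash
mkdir -p pics; cat > h.py <<'E'
import numpy as np, cv2
from scipy.spatial.transform import Rotation as R
from workcell import read_state, vision, workorder, spot_in, trace, tip_of
def w(p,c): return R.from_euler('xyz',c['orientation']).apply(c) if 0 else R.from_euler('xyz',p['orientation']).as_matrix()@np.array(c)+np.array(p['xyz'])
E
python3 - <<'E'
from h import *
np.set_printoptions(precision=4,suppress=True)
s=read_state(); print(s['clock'],s['eef_pos'],s['tool_rot'],s['opening'])
for n in ('scene','top'):
    p=vision.capture(n); cv2.imwrite(f'pics/{n}0.png',p['frame'][...,::-1]); print(n,p['xyz'],p['orientation'])
    for t in 'grill grill_hinge grill_handle round_key_top square_key_top bar_key_top espresso_cup_mid salt_shaker_mid tumbler_c_mid spice_1_mid coffee_pod_4_mid'.split():
        print(t,[(w(p,d['xyz']),round(d['score'],2)) for d in tip_of(p,t)[:2]])
E
```

```text
0.0 [ 0.2003 -0.5119  0.2181] [-3.1405 -0.0001  0.3728] 0.09330696102401319
scene [-0.2269  0.4497  0.7878] [-2.2229  0.0107 -2.116 ]
grill [(array([ 0.5731, -0.0982,  0.0001]), 0.68)]
grill_hinge [(array([ 0.6579, -0.0506,  0.0738]), 0.58)]
grill_handle [(array([ 0.4376, -0.0656,  0.0849]), 0.78)]
round_key_top [(array([ 0.5857, -0.2001,  0.0809]), 0.67)]
square_key_top []
bar_key_top [(array([ 0.6323, -0.1949,  0.0785]), 0.41)]
espresso_cup_mid [(array([0.5718, 0.1295, 0.0192]), 0.75)]
salt_shaker_mid []
tumbler_c_mid [(array([ 0.5729, -0.0981, -0.0006]), 0.68), (array([ 0.4341, -0.0612,  0.0892]), 0.24)]
spice_1_mid [(array([ 0.657 , -0.2781,  0.0538]), 0.68)]
coffee_pod_4_mid [(array([0.4497, 0.0922, 0.0128]), 0.53)]
top [ 0.3641 -0.0311  1.0547] [-2.9282 -0.003  -1.5626]
grill [(array([ 0.5828, -0.0983,  0.0035]), 0.9)]
grill_hinge [(array([ 0.6525, -0.0516,  0.0785]), 0.9), (array([ 0.5846, -0.2   ,  0.0855]), 0.42)]
grill_handle [(array([ 0.4365, -0.0639,  0.0913]), 0.6)]
round_key_top [(array([ 0.584 , -0.1976,  0.0836]), 0.56)]
square_key_top [(array([ 0.6526, -0.0548,  0.0797]), 0.55), (array([ 0.5358, -0.2051,  0.0848]), 0.51)]
bar_key_top [(array([ 0.6319, -0.1968,  0.0791]), 0.7)]
espresso_cup_mid [(array([0.5695, 0.1276, 0.0243]), 0.65)]
salt_shaker_mid [(array([ 0.437 , -0.2158,  0.0431]), 0.69)]
tumbler_c_mid [(array([ 0.5455, -0.3232,  0.044 ]), 0.64)]
spice_1_mid [(array([ 0.6618, -0.2808,  0.0526]), 0.59)]
coffee_pod_4_mid [(array([0.4541, 0.0837, 0.0167]), 0.74), (array([ 0.4367, -0.2159,  0.0436]), 0.63)]
```

```bash
python3 - <<'E'
from h import *
np.set_printoptions(precision=4,suppress=True)
p=vision.capture('top')
v,u=np.mgrid[0:420,0:560]; K=p['K']
pts=cv2.undistortPoints(np.stack([u,v],-1).reshape(-1,1,2).astype(float),K,np.array([p['k1'],0,0,0,0.])).reshape(-1,2)
# check distortion model same (radial in slopes): yes
z=p['range_z'].reshape(-1); P=np.c_[pts*z[:,None],z]@R.from_euler('xyz',p['orientation']).as_matrix().T+np.array(p['xyz'])
P[z==0]=np.nan
Q=P.reshape(420,560,3)
# lid top
m=(abs(P[:,2]-.106)<.006)&(abs(P[:,0]-.57)<.13)&(abs(P[:,1]+.06)<.13)
r=cv2.minAreaRect(P[m,:2].astype(np.float32)*1000); print('lid',r,np.nanmedian(P[m,2]))
for n in ('round_key_top','square_key_top','bar_key_top','grill_handle'):
    for d in trace(p,n)[:2]:
        q=Q[d['region']]; q=q[~np.isnan(q[:,0])]; zz=q[:,2]; q=q[abs(zz-.083)<.016]
        if len(q)>3:print(n,round(d['score'],2),len(q),np.median(q,0),(q.min(0)+q.max(0))/2,np.ptp(q,axis=0), cv2.minAreaRect(q[:,:2].astype(np.float32)*1000))
big=cv2.resize(p['frame'][...,::-1],(784,588)); cv2.imwrite('pics/top1.png',big)
E
```

```text
lid ((548.0306396484375, -59.051536560058594), (212.66529846191406, 194.9095001220703), 4.012221813201904) 0.10591758618205094
round_key_top 0.64 147 [ 0.5847 -0.1997  0.0811] [ 0.5846 -0.1996  0.0778] [0.029  0.0276 0.0158] ((585.1509399414062, -200.70089721679688), (27.214773178100586, 28.72034454345703), 25.24677276611328)
square_key_top 0.43 141 [ 0.5337 -0.2011  0.0813] [ 0.5344 -0.2016  0.0768] [0.0262 0.0256 0.0194] ((534.333740234375, -201.50540161132812), (24.260236740112305, 27.43596839904785), 5.844795227050781)
bar_key_top 0.61 120 [ 0.6336 -0.197   0.0808] [ 0.6356 -0.1971  0.077 ] [0.0151 0.0403 0.0171] ((635.299560546875, -196.89889526367188), (13.203176498413086, 39.91069793701172), 4.4323906898498535)
grill_handle 0.88 977 [ 0.4463 -0.063   0.095 ] [ 0.5487 -0.0574  0.0887] [0.2423 0.2036 0.0207] ((548.4295043945312, -59.15721130371094), (232.7216796875, 196.60784912109375), 3.920529842376709)
```

View pics/top1.png

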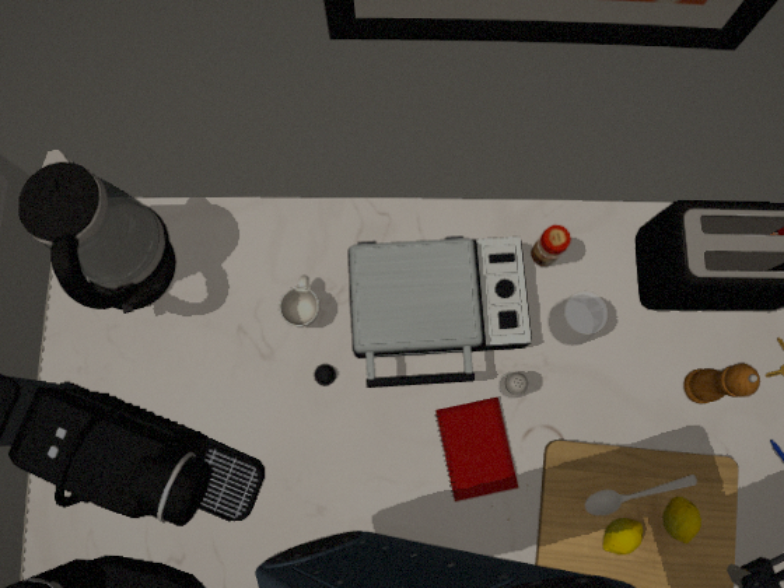

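```bash
python3 -m crank '[[[-1,12,-4,0,0.1],[-1,24,-8,1,0.2],[-1,36,-12,3,0.305],[-1,47.2,-15.1,6,0.305],[-1,47.2,-15.1,8,0.305],[-1,47.2,-15.1,8,0.305],[-1,47.2,-15.1,8,0.305],[-1,47.2,-15.1,8,0.305],[-1,47.2,-15.1,8,0.305],[-1,47.2,-15.1,8,0.305],[-1,47.2,-15.1,8,0.305],[-1,47.2,-15.1,8,0.305],[-1,47.2,-15.1,8,0.305],[-1,47.2,-15.1,8,0.305],[-1,47.2,-15.1,8,0.305],[-1,47.2,-15.1,8,0.305],[-1,47.2,-15.1,8,0.305],[-1,47.2,-15.1,8,0.305]]]'
```

```text
clock: 2.95
eef_pos: [0.5844, -0.2006, 0.1391]
tool_rot: [3.141, -0.0, 0.066]
contact_force: [-0.4, -1.2, 0.3]
opening: 0.0003
gripper_force: 0.0
```

```bash
python3 -m crank '[[[-1,0,0,3,0],[-1,0,0,5,0],[-1,0,0,5.5,0],[-1,0,0,6,0],[-1,0,0,6.4,0],[-1,0,0,6.4,0],[-1,0,0,6.4,0],[-1,0,0,6.4,0],[-1,0,0,6.4,0]]]'
```

```text
clock: 3.7
eef_pos: [0.5852, -0.2001, 0.0756]
tool_rot: [3.141, -0.001, 0.068]
contact_force: [-3.3, -1.3, 4.7]
opening: 0.0005
gripper_force: 2.2
```

```bash
python3 -m crank '[[[-1,0,0,0.1,0],[-1,0,0,0.1,0],[-1,0,0,-1.5,0],[-1,0,0,-2.5,0],[-1,0,0,-2.5,0],[-1,-2.5,-0.1,-2.5,0],[-1,-5.1,-0.2,-2.5,0],[-1,-5.1,-0.2,-2.5,0],[-1,-5.1,-0.2,-2.5,0],[-1,-5.1,-0.2,-1.5,0],[-1,-5.1,-0.2,-0.7,0],[-1,-5.1,-0.2,-0.3,0],[-1,-5.1,-0.2,0.05,0],[-1,-5.1,-0.2,0.05,0],[-1,-5.1,-0.2,0.05,0],[-1,-5.1,-0.2,0.05,0],[-1,-5.1,-0.2,0.05,0]]]'
```

```text
clock: 5.12
eef_pos: [0.5345, -0.2011, 0.0751]
tool_rot: [3.141, -0.001, 0.068]
contact_force: [-4.0, 2.8, 18.5]
opening: 0.0007
gripper_force: 8.9
```

```bash
python3 -m crank '[[[-1,0,0,-1.5,0],[-1,0,0,-2.5,0],[-1,0,0,-2.5,0],[-1,3,0.1,-2.5,0],[-1,6,0.2,-2.5,0],[-1,8.5,0.2,-2.5,0],[-1,10.1,0.2,-2.5,0],[-1,10.1,0.2,-2.5,0],[-1,10.1,0.2,-2.5,0],[-1,10.1,0.2,-1.5,0],[-1,10.1,0.2,-0.7,0],[-1,10.1,0.2,-0.3,0],[-1,10.1,0.2,0,0],[-1,10.1,0.2,0,0],[-1,10.1,0.2,0,0],[-1,10.1,0.2,0,0],[-1,10.1,0.2,0,0]]]'
```

```text
clock: 6.53
eef_pos: [0.6339, -0.1964, 0.0751]
tool_rot: [-3.141, 0.001, 0.068]
contact_force: [-7.8, 2.0, 14.2]
opening: 0.0001
gripper_force: 7.2
```

```bash
python3 -m crank '[[[-1,0,0,-2,0],[-1,0,0,-5,0],[-1,0,0,-9,0],[-1,-3,-2,-10,0],[-1,-6,-5,-10,0],[-0.4,-10,-8,-10,-0.1],[-0.4,-13,-10,-10,-0.2],[-0.4,-16,-12,-10,-0.3],[-0.4,-18.8,-14.5,-10,-0.42],[-0.4,-18.8,-14.5,-10,-0.55],[-0.4,-18.8,-14.5,-10,-0.67],[-0.4,-18.8,-14.5,-10,-0.8],[-0.4,-18.8,-14.5,-10,-0.92],[-0.4,-18.8,-14.5,-10,-1.05],[-0.4,-18.8,-14.5,-10,-1.17],[-0.4,-18.8,-14.5,-10,-1.3],[-0.4,-18.8,-14.5,-10,-1.42],[-0.4,-18.8,-14.5,-10,-1.57],[-0.4,-18.8,-14.5,-10,-1.57],[-0.4,-18.8,-14.5,-10,-1.57]]]'
python3 - <<'E'
from h import *
np.set_printoptions(precision=4,suppress=True)
print(read_state()['joint_pos'])
p=vision.capture('scene'); v,u=np.mgrid[0:420,0:560]
pts=cv2.undistortPoints(np.stack([u,v],-1).reshape(-1,1,2).astype(float),p['K'],np.array([p['k1'],0,0,0,0.])).reshape(-1,2)
z=p['range_z'].reshape(-1); P=np.c_[pts*z[:,None],z]@R.from_euler('xyz',p['orientation']).as_matrix().T+np.array(p['xyz'])
# bar: in grill frame
c,s=np.cos(.068),np.sin(.068); g=(P-[.437,-.0645,0])@np.array([[c,-s,0],[s,c,0],[0,0,1]])
for a in (-.07,-.05,-.03,-.01,.01,.03,.05,.07):
    m=(z>0)&(abs(g[:,1]-a)<.01)&(abs(g[:,0])<.022)&(abs(g[:,2]-.089)<.011)
    if m.sum()>3: print(a,m.sum(),g[m].min(0),g[m].max(0),np.median(g[m],0))
for d in tip_of(p,'grill_handle')[:1]: print(w(p,d['xyz']),d['score'])
x=cv2.resize(p['frame'][...,::-1],(784,588)); cv2.imwrite('pics/s1.png',x)
E
```

```text
clock: 8.2
eef_pos: [0.4369, -0.0644, 0.1738]
tool_rot: [-3.141, -0.0, 1.639]
contact_force: [0.0, -0.1, -0.1]
opening: 0.0279
gripper_force: 0.0
[-0.2518  0.2135  1.9655  0.      0.9632 -0.3197]
0.07 26 [0.0016 0.07   0.0862] [0.0209 0.0799 0.0951] [0.0141 0.0768 0.0928]
```

View pics/s1.png

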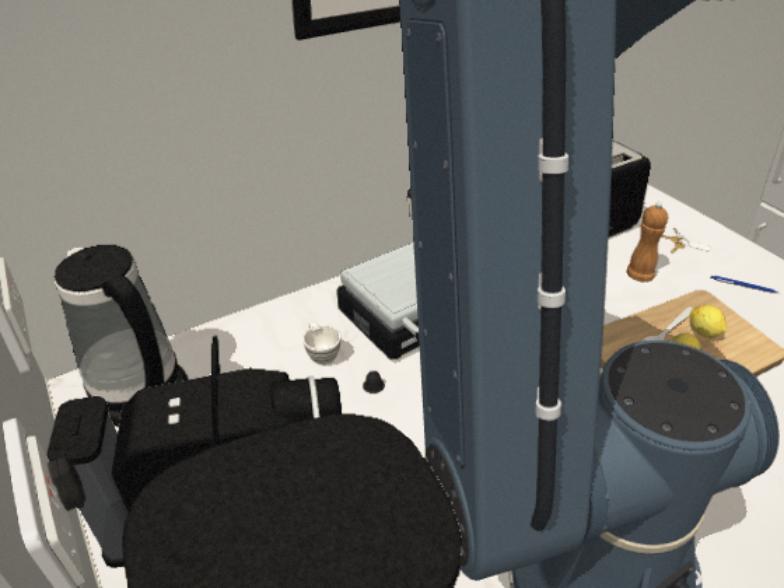

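```bash
python3 -m crank '[[[-0.4,0,0,3,0],[-0.4,0,0,6,0],[-0.4,0,0,7,0],[-0.4,0,0,7.6,0],[-0.4,0,0,8.1,0],[-0.4,0,0,8.5,0],[-0.4,0,0,8.5,0]]]'
```

```text
clock: 8.88
eef_pos: [0.4375, -0.0644, 0.0891]
tool_rot: [3.141, 0.0, 1.637]
contact_force: [-0.2, -0.1, -0.2]
opening: 0.0279
gripper_force: 0.0
```

No contact; go on down and close.

```bash
python3 -m crank '[[[-0.4,0,0,0.8,0],[-0.4,0,0,1.5,0],[-0.4,0,0,1.8,0],[-0.4,0,0,1.8,0],[-1,0,0,1.8,0],[-1,0,0,1.8,0],[-1,0,0,1.8,0],[-1,0,0,1.8,0],[-1,0,0,1.8,0],[-1,0,0,1.8,0]]]'
```

```text
clock: 9.72
eef_pos: [0.439, -0.0644, 0.0717]
tool_rot: [3.138, 0.001, 1.638]
contact_force: [6.2, 2.9, -3.3]
opening: 0.0141
gripper_force: 30.0
```

```bash
python3 -m crank '[[[-1,0,0.2,-0.5,0],[-1,0,0.3,-1.1,0],[-1,0,0.35,-1.6,0],[-1,0,0.4,-2.2,0],[-1,0,0.6,-3.2,0],[-1,0,0.9,-4.3,0],[-1,0,1.2,-5.3,0],[-1,0,1.5,-6.4,0],[-1,0,1.5,-6.4,0],[-1,0,1.5,-6.4,0]]]'
```

```text
clock: 10.55
eef_pos: [0.4521, -0.0635, 0.1359]
tool_rot: [-3.141, 0.0, 1.638]
contact_force: [-4.9, -3.8, -1.6]
opening: 0.0145
gripper_force: 30.0
```

```bash
python3 -m crank '[[[-1,0,0.4,-1,0],[-1,0,0.9,-2,0],[-1,0,1.4,-2.95,0],[-1,0,1.95,-3.9,0],[-1,0,2.55,-4.8,0],[-1,0,3.2,-5.7,0],[-1,0,3.9,-6.5,0],[-1,0,4.6,-7.35,0],[-1,0,5.35,-8.1,0],[-1,0,5.9,-8.65,0],[-1,0,5.9,-8.65,0],[-1,0,5.9,-8.65,0],[-1,0,5.9,-8.65,0],[-1,0,5.9,-8.65,0]]]'
python3 - <<'E'
from h import *
p=vision.capture('top'); cv2.imwrite('pics/t2.png',cv2.resize(p['frame'][...,::-1],(784,588))[150:450,200:700])
E
```

```text
clock: 11.72
eef_pos: [0.5081, -0.0596, 0.2233]
tool_rot: [-3.135, 0.0, 1.638]
contact_force: [-26.5, -2.5, 25.6]
opening: 0.0138
gripper_force: 30.0
```

View pics/t2.png

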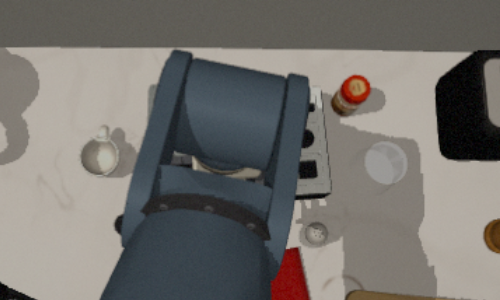

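```bash
python3 -m crank '[[[-1,0,-0.1,-0.1,0],[-1,0,-0.15,-0.15,0],[-1,0,-0.15,-0.15,0],[-1,0,-0.15,-0.15,0],[-1,0,-0.15,-0.15,0],[-1,0,-0.15,-0.15,0]]]'
```

```text
clock: 12.27
eef_pos: [0.5084, -0.0595, 0.2237]
tool_rot: [-3.139, -0.0, 1.638]
contact_force: [-9.7, -2.7, 6.1]
opening: 0.0141
gripper_force: 30.0
```

```bash
python3 -m crank '[[[-1,0,0,0,0],[-1,0,0,0,0],[-1,0,0,0,0],[-1,0,0,0,0]]]'; python3 -c "
from h import *
print(workorder.sign_off())"
```

```text
clock: 12.6
eef_pos: [0.5084, -0.0596, 0.2238]
tool_rot: [-3.139, 0.0, 1.638]
contact_force: [-9.7, -3.1, 5.8]
opening: 0.0141
gripper_force: 30.0
the job is handed in; nothing more can be done
None
```

I pressed the round, square and bar keys in that order, and the gripper is now holding the lid still by its handle at about 45° (worked out from the gripper position, since the arm hid the lid from the camera). The job is handed in at 12.6 s with no verdict returned; in the last top picture, the bystanders that weren't hidden by the arm stood where they were.

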